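# Set the cursor of a spring gauge and hold the sprung bar drawn to it

## Robot

A 6-joint arm with a two-finger parallel gripper is mounted at the origin on a cart in front of the work surface, level with it; the furniture and walls round the work are solid. World frame = base frame: x ahead of the robot, y to its left, z up, the work surface at z = 0. Lengths are in m, angles in rad, forces in N, time in s.
With the tool pointing down it reaches from about 0.3 to 0.775 m from the base axis. Payload 14.6 kg.
Tool frame: the origin (TCP) lies midway between the tips of the shut fingers; the grasp point (between the pads) lies 19 mm behind it (ctrl.grip_depth is the z of the grasp point in the tool frame, in m); z points along the fingers, y is the line along which they close (so a half turn about z gives the same grasp; the last joint's range is limited). The gripper opens to 94 mm and grips with 3 to 60 N. Pads are 16 mm wide; open, the fingers measure 119 mm over their backs; the gripper's body (75 mm by 177 mm) begins 78 mm behind the grasp point.
Start: joints at [1.179, 0.3, 1.521, -0, 1.321, -0.067], TCP at [0.176, 0.521, 0.205] pointing down, gripper open.
Joint ranges: [-3.03, 3.03], [-0.79, 2.21], [0.23, 2.52], [-1.04, 4.18], [0, 3.07], [-2.55, 2.55]. Speed limits (rad/s): [2.22, 2.22, 2.57, 3.14, 3.14, 3.14].

## Interface

Orientations are given as [roll, pitch, yaw] about the fixed x, y, z axes, in that order (R = Rz(yaw) Ry(pitch) Rx(roll)).
In Python, from station import ctrl gives the robot as it stands. The module is installed in compiled form; this text tells all that it offers.
- The arm moves only by the tool carry_out, never from a script. Its argument "commands" is a list of rows, each a list of 3 entries, a list of its own where there are three numbers: the closure, from 0 (fully open) to 1 (shut), then the shift along the tool's x, y, z in mm, then the turn, a rotation vector about the tool's x, y, z in rad. In form: [[gripper, [tx, ty, tz], [wx, wy, wz]], ...]. A call has 1 to 10 rows; each row shifts and turns the commanded pose from where the row before left it, along the tool's axes as they then stand; what a row does not reach is not made up. A row lasts 1/8 s, in which the tool goes at most 62.5 mm and 10.7 degrees, less where a joint would pass 70% of its speed; a pose out of reach is approached as far as the arm can. A call with a gripper value outside its range is refused whole. The fingers move at their own pace and stop on an object; "squeeze" is the grip in N (left out, the last holds). Time passes only in rows, so rows that do not move let the fingers close. It gives the time, the measured TCP pose, the force, the opening and the grip force at its end, in the units of the state.
- ctrl.get_obs(): the state, without advancing time (a new reading comes with each control period).
- ctrl.camera(name): name is "side" or "top" or "wrist"; returns a dict with "img" (480x640x3 uint8, blue, green, red), "camera_matrix" (3x3 intrinsics, pixels), "rvec" (rotation vector, rad) and "tvec" (3), from world to camera coordinates, as OpenCV has them. Camera axes: x right, y down, z forward; pixel columns grow to the right and rows downward; lengths in m; the calibration is good to about 2 mm. A picture is of the moment at which its call begins. There is no depth.
- ctrl.hand_in(): hands the job in; it is judged then, once.
Trained networks look in the newest picture that a camera, given by its name, has taken for a name from the list of things; names that differ only in an ending like _2 or _b are one class to them, and where a whole thing is asked for, a point or a joint stands for the part that bears it (a point fixed in the world has none). Each returns a list of dicts, best first, with "score" (0 to 1); they miss things now and then, are a little off and sometimes report something else, mostly with a low value. They report only what shows in the picture. A call takes as long as a camera call.
- ctrl.outline_of(thing, camera): "region" (480x640 bool, what is visible of it).
- ctrl.place_of(thing, camera): "at" ([x, y, z] in m, in world coordinates, good to about 4 mm: a listed point, or the origin of a listed thing).
The state is a dict: "time_s": time; "qpos": joint angles; "joint_vel": joint speeds; "tau": joint torques, N m; "ee_pos": TCP position; "eef_rot": TCP orientation; "force": force on the tool from outside, world axes, zero at the start; "moment": the same for the moment, N m; "grip_width": finger opening in m; "grip_force": force on a finger pad.
Only numpy, scipy, OpenCV 4.12 (cv2) and the standard library are available. Lean on these libraries where they do the work, as an engineer would, in place of code of your own. Each camera call takes 0.05 s, during which the arm holds its last target. There are 200 camera calls.

## Task

On the spring gauge, first slide the cursor (the small upright fin on its track) until its index blade lines up with the long line of the scale, while the sprung bar is still at home. Then pull the bar out by its cross bar, against the spring, until its pointer is level with the cursor's index, and hold it steady there for the reading: finish still gripping the bar, with the cursor still on the long line. Leave the scale strip and the things round the gauge where they are.

Things in the scene. Friction and masses are not known exactly. Their poses are not given: they have to be found in the camera images.
- gauge: Spring gauge, fixed; base plate 270x170x12 mm. Origin on the bench under it; x points to the spring tube (away from the robot), y left, z up. In its frame, mm: bar slides along -x at y=40; cursor track y=-58; white scale strip y=-10. Spring tube x 55 to 127, y 14 to 66, 61 high. Front rod block x -122 to -110, y 10 to 70, 36 high. Rest of the plate's fixed parts under 27 high
- cursor (a joint): Cursor on its track, m, 0 to 0.105, growing towards the robot (gauge -x); 2 N friction, stays where left. Its index is level with the bar's pointer when cursor = drawbar, and on the long line when cursor = 0.050 + scale. Starts nearer the robot than the line
- cursor_grip (a point): Centre of the cursor's upright black fin: 18 mm along the track, 20 mm across it, 38 mm tall (22 to 60 mm above the bench); point 45 mm above the bench; axes as the gauge
- cursor_index (a point): Tip of the cursor's thin index blade (3 mm wide) over the right edge of the scale strip; same position along the track as the fin's centre, 41 mm to the left of it; axes as the gauge
- scale (a joint): Setting of the scale strip in m, -0.015 to 0.015, growing towards the robot; stiff (25 N), to be left alone
- long_line (a point): Middle of the only long line on the white scale strip (strip 130x26 mm, its top 21 mm above the bench; the line runs across its whole width, 3 mm thick; the other lines are 7 mm short and 10 mm apart); axes as the gauge
- drawbar (a joint): How far the sprung bar is pulled out, in m, 0 (home) to 0.085, growing towards the robot (gauge -x); the spring pulls it home with 4.2 N at 0 plus 120 N/m, about 12 N at 0.065. It goes home when let go
- bar_grip (a point): Middle of the black cross bar to pull: round, 14 mm thick, 64 mm long along the gauge's y, axis 78 mm above the bench, on two 9 mm posts 24 mm left and right of the middle. The carriage under it is 46 mm high and reaches 16 mm before and behind the bar. Free space round the bar; axes as the gauge
- bar_pointer (a point): Tip of the bar's thin pointer (3 mm wide) over the left edge of the scale strip; same position along the slide as the cross bar, 46 mm to the right of its middle; axes as the gauge
- stepper_a: Small square stepper motor standing on the bench, 48x42x62 mm; bystander, origin at its underside
- pot_white: Small white lidded pot, 36 mm wide, 50 mm tall; bystander, origin at its underside
- solder_reel: Small reel of solder, 60 mm wide, 45 mm tall; bystander, origin at its underside
- tape_black: Roll of black tape lying flat, 62 mm wide, 19 mm tall; bystander, origin at its underside
- bearing: Ball bearing lying on the gauge's base plate near its rear right corner, 35 mm wide, 11 mm tall; bystander, origin at its underside

How it is judged:
By the outcome, as a careful person would: the job done as asked, in the order asked, and still so for the second after the job is handed in, while the arm keeps its last pose, push and grip.
It also fails if it takes over 45 s, if anything falls off the work surface, if the arm or the gripper's body presses on something with over 40 N, if the wrist force passes 120 N, or if a joint passes its speed limit or range.

## Working session

There is one attempt and no reset: what is moved stays moved. The work goes in short steps, Python scripts to look and compute and a tool call to move; the robot and the scene stay as the last step left them, time stands still between calls to the robot, and variables do not carry over. Pictures are saved under pics/ and viewed, at most 10 in all, crops included, and the job is handed in when it is done.

Besides the shell and the picture viewer there is one more tool, called after ">>>" by a JSON object that holds its "api" and its "payload". carry_out: Moves the arm, as the interface text tells. Its arguments: {"type":"object","properties":{"commands":{"type":"array","items":{"type":"array"}},"squeeze":{"type":"number"}},"required":["commands"]}

```bash
mkdir -p pics; cat > h.py <<'E'
import numpy as np,cv2
from station import ctrl
def cam(n):
    c=ctrl.camera(n); return c
def save(c,f): cv2.imwrite('pics/'+f,c['img'])
def ray(c,uv,z):
    R,_=cv2.Rodrigues(np.array(c['rvec'],float)); t=np.array(c['tvec'],float).ravel()
    d=R.T@np.linalg.solve(np.array(c['camera_matrix']),[uv[0],uv[1],1.]); o=-R.T@t
    return o+d*(z-o[2])/d[2]
def px(c,p): return cv2.projectPoints(np.array([p],float),np.array(c['rvec'],float),np.array(c['tvec'],float),np.array(c['camera_matrix']),None)[0].ravel()
def places(names,cn,c):
    for n in names:
        for r in ctrl.place_of(n,cn)[:2]: print(cn,n,round(r['score'],2),np.round(r['at'],4),np.round(px(c,r['at'])))
E
python3 - <<'E'
from h import *
print(ctrl.get_obs(), ctrl.grip_depth)
N=['gauge','cursor_grip','cursor_index','long_line','bar_grip','bar_pointer','stepper_a','pot_white','solder_reel','tape_black','bearing']
for n in ['top','side']:
    c=cam(n); save(c,n+'0.png'); places(N,n,c)
E
```

```text
{'time_s': 0.0, 'qpos': array([ 1.17938437e+00,  3.00489624e-01,  1.52157292e+00,  2.17024951e-05,
        1.32071375e+00, -6.66041120e-02]), 'joint_vel': array([-0.00060388,  0.00027329,  0.00074589,  0.00181507, -0.00019176,
       -0.00018813]), 'tau': array([-1.53609737e-03, -5.31808591e+01, -3.52742708e+01,  7.08619715e-02,
        2.43789976e-02, -5.28445878e-05]), 'ee_pos': array([0.1754185 , 0.5209978 , 0.20487963]), 'eef_rot': array([-3.14041303e+00, -9.97517420e-05,  2.81677936e+00]), 'force': array([0.2452208 , 0.05517193, 0.45079713]), 'moment': array([-0.02018443, -0.00941114,  0.00699553]), 'grip_force': 0.0, 'grip_width': 0.09374484556163797} -0.0188
top gauge 0.73 [0.6072 0.0408 0.    ] [293. 248.]
top gauge 0.47 [0.6117 0.0819 0.0772] [266. 240.]
top cursor_grip 0.53 [ 0.5156 -0.0101  0.0444] [322. 301.]
top cursor_index 0.51 [0.5152 0.0296 0.0217] [298. 301.]
top long_line 0.56 [0.5542 0.0313 0.0229] [298. 278.]
top bar_grip 0.97 [0.6069 0.0828 0.0785] [266. 242.]
top bar_pointer 0.82 [0.606  0.0327 0.0195] [298. 248.]
top bar_pointer 0.57 [0.6075 0.0431 0.0012] [29
[... 549 characters left out ...]
 ] [259. 277.]
side cursor_index 0.85 [0.5191 0.0309 0.023 ] [257. 273.]
side cursor_index 0.73 [ 0.5111 -0.0085  0.0418] [259. 278.]
side long_line 0.74 [ 0.5135 -0.0087  0.0432] [260. 277.]
side long_line 0.55 [0.5609 0.03   0.0185] [277. 270.]
side bar_grip 0.93 [0.611  0.0776 0.0745] [292. 228.]
side bar_pointer 0.94 [0.6086 0.0364 0.0225] [299. 260.]
side stepper_a 0.67 [0.654  0.1867 0.0027] [291. 228.]
side stepper_a 0.54 [0.6057 0.0411 0.0013] [297. 268.]
side pot_white 0.62 [ 0.5308  0.1889 -0.0022] [239. 241.]
side solder_reel 0.89 [ 0.6759 -0.1244  0.0008] [369. 309.]
side tape_black 0.65 [ 0.5434 -0.1221 -0.0036] [300. 332.]
side bearing 0.76 [ 0.6912 -0.0186  0.0149] [348. 269.]
```

```bash
python3 - <<'E'
import cv2
a=cv2.imread('pics/top0.png')[180:340,190:430]; cv2.imwrite('pics/t1.png',cv2.resize(a,(780,520),interpolation=cv2.INTER_CUBIC))
E
```

```text
(no output)
```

View pics/t1.png

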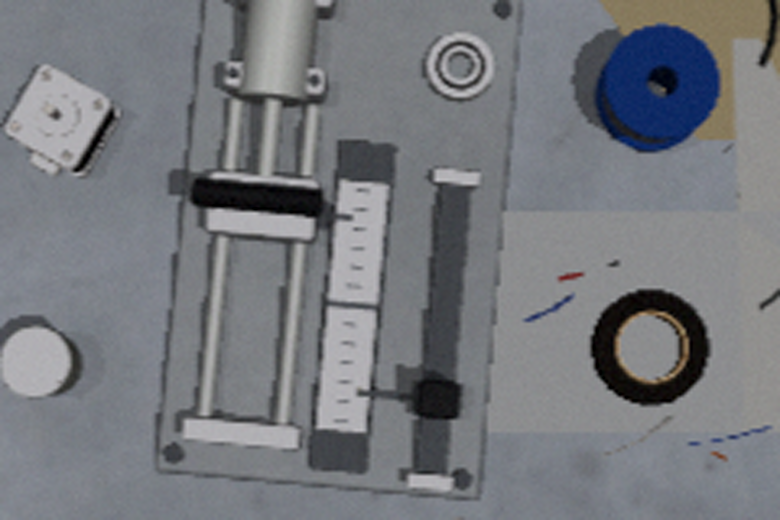

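View pics/side0.png

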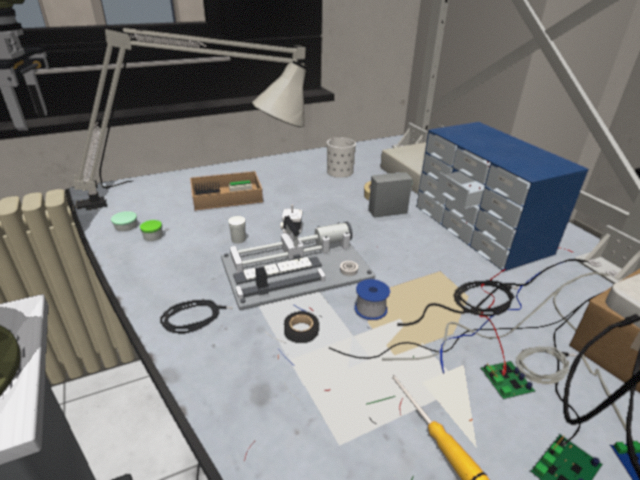

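Top view: gauge is yawed slightly clockwise. In the full picture the long line is at about (298.6,273.2), the index tip at (301,301), the fin at (324,302) and the bar at (269,240). The side view agrees.

```bash
python3 - <<'E'
from h import *
c=cam('top')
f=lambda u,v,z:ray(c,(190+(u+.5)/3.25-.5,180+(v+.5)/3.25-.5),z)
P={'line':f(353,303,.021),'idx':f(360,393,.022),'fin':f(437,398,.06),'bar':f(258,197,.085),'ptr':f(352,217,.022)}
for k,v in P.items(): print(k,np.round(v,4))
corn=[f(157,470,.012),f(480,497,.012)]; e=corn[0]-corn[1]; print('w',np.linalg.norm(e),'yaw',np.arctan2(-e[0],e[1]))
a=f(340,181,.021)-f(317,430,.021);b=f(391,183,.021)-f(368,432,.021);print('strip',np.linalg.norm(a),np.arctan2(a[1],a[0]),np.arctan2(b[1],b[0]))
print(np.arctan2(f(437,398,.06)[1]-f(437,398,.06)[1],1))
from scipy.spatial.transform import Rotation as R
o=ctrl.get_obs(); Rt=R.from_euler('xyz',o['eef_rot']).as_matrix()
print(Rt.T@(np.array([.53,-.01,.16])-o['ee_pos'])*1000)
w=cam('wrist');Rw=cv2.Rodrigues(np.array(w['rvec'],float))[0]; t=-Rw.T@np.ravel(w['tvec']); print('cam in tool',Rt.T@(t-o['ee_pos']),Rt.T@Rw.T)
E
```

```text
line [0.5629 0.031  0.021 ]
idx [0.5165 0.0263 0.022 ]
fin [ 0.5142 -0.0125  0.06  ]
bar [0.6098 0.0772 0.085 ]
ptr [0.6077 0.0325 0.022 ]
w 0.16793503991180747 yaw -0.06399062491590934
strip 0.12979525098710545 -0.0677880043633103 -0.0709592546649087
0.0
[-505.46731874 -390.37154692   45.44827156]
cam in tool [ 0.07162686 -0.00057976 -0.17928801] [[ 5.56233837e-05 -9.69154834e-01 -2.46452642e-01]
 [ 9.99998835e-01  4.29860173e-04 -1.46469416e-03]
 [ 1.52545560e-03 -2.46452273e-01  9.69153729e-01]]
```

>>> {"api": "carry_out", "payload": {"commands": [[0.3,[-50,-39,0],[0,0,0]],[0.3,[-50,-39,0],[0,0,0]],[0.3,[-50,-39,0],[0,0,0]],[0.3,[-50,-39,0],[0,0,0]],[0.3,[-50,-39,0],[0,0,0]],[0.3,[-50,-39,0],[0,0,0]],[0.3,[-50,-39,0],[0,0,0]],[0.3,[-50,-39,0],[0,0,0]],[0.3,[-50,-39,0],[0,0,0]],[0.3,[-50,-39,0],[0,0,0]]]}}

```text
time_s: 2.55
ee_pos: [0.5208, -0.0023, 0.2056]
eef_rot: [3.141, 0.001, 2.817]
force: [0.7, 1.3, 0.0]
grip_width: 0.0656
grip_force: 0.0
```

>>> {"api": "carry_out", "payload": {"commands": [[0.3,[0,0,0],[0,0,0.164]],[0.3,[0,0,0],[0,0,0.164]],[0.3,[0,0,0],[0,0,0.164]],[0.3,[0,0,0],[0,0,0.164]],[0.3,[0,0,0],[0,0,0.164]],[0.3,[0,0,0],[0,0,0.164]],[0.3,[0,0,0],[0,0,0.164]],[0.3,[0,0,0],[0,0,0.164]],[0.3,[0,0,0],[0,0,0]]]}}

```text
time_s: 3.68
ee_pos: [0.5199, -0.0003, 0.2055]
eef_rot: [3.142, -0.0, 1.506]
force: [-0.7, 0.1, 0.8]
grip_width: 0.0662
grip_force: 0.0
```

```bash
cat >> h.py <<'E'
from scipy.spatial.transform import Rotation as Ro
def tool(p):
    o=ctrl.get_obs(); return np.round(Ro.from_euler('xyz',o['eef_rot']).as_matrix().T@(np.array(p)-o['ee_pos'])*1000,1)
E
python3 - <<'E'
from h import *
w=cam('wrist'); save(w,'w1.png'); print({k:np.round(v,4) for k,v in ctrl.get_obs().items() if k in('time_s','ee_pos','eef_rot','grip_width','qpos')})
places(['cursor_grip','cursor_index','long_line','bar_grip','bar_pointer'],'wrist',w)
E
```

```text
{'time_s': np.float64(3.725), 'qpos': array([-0.0711,  0.2328,  1.6058, -0.    ,  1.3029, -0.0087]), 'ee_pos': array([ 5.199e-01, -3.000e-04,  2.055e-01]), 'eef_rot': array([3.1416, 0.    , 1.5084]), 'grip_width': np.float64(0.066)}
wrist cursor_grip 0.97 [ 0.5106 -0.0117  0.0436] [311. 230.]
wrist cursor_index 0.71 [0.5131 0.0311 0.0276] [311. 183.]
wrist long_line 0.73 [0.6101 0.0763 0.0779] [426. 126.]
wrist long_line 0.59 [0.5623 0.0328 0.0226] [361. 178.]
wrist bar_grip 0.88 [0.6125 0.0792 0.0811] [430. 122.]
wrist bar_pointer 0.89 [0.6077 0.0314 0.0249] [408. 176.]
```

View pics/w1.png

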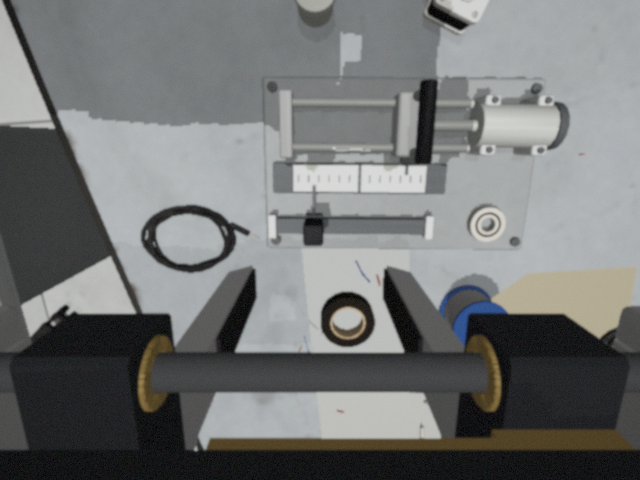

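Wrist view: the gauge axes lie along the image axes, with the fin at (313,230), the index tip at (314,187), the long line at (359,178) and the bar at (427,122).

```bash
python3 - <<'E'
from h import *
w=cam('wrist')
for k,u,v,z in [('idx',314,187,.022),('line',359.3,178,.021),('ptr',407,170,.022),('fin',313,229,.045),('fintop',314,218,.06),('s0',293,192,.021),('s1',425,192,.021),('bar',427,122,.078),('e0',267,246,.012),('e1',521,247,.012)]:
  p=ray(w,(u,v),z); print(k,np.round(p,4),tool(p))
g=w['img']; 
print(tool([.5125,-.0115,.048]))
cv2.imwrite('pics/w1c.png',cv2.resize(g[150:260,250:450],(800,440),interpolation=cv2.INTER_CUBIC))
E
```

```text
idx [0.5161 0.0268 0.022 ] [ 26.8  -5.6 183.4]
line [0.561  0.0326 0.021 ] [ 35.5  38.9 184.4]
ptr [0.6076 0.0375 0.022 ] [ 43.4  85.1 183.4]
fin [ 0.5129 -0.0102  0.045 ] [-10.3  -6.3 160.4]
fintop [0.515  0.0035 0.06  ] [  3.5  -5.2 145.4]
s0 [0.4949 0.023  0.021 ] [ 21.7 -26.5 184.4]
s1 [0.6256 0.0146 0.021 ] [ 21.8 104.5 184.4]
bar [0.6108 0.0794 0.078 ] [ 85.5  85.6 127.4]
e0 [ 0.4621 -0.0333  0.012 ] [-36.6 -55.5 193.4]
e1 [ 0.7296 -0.0516  0.012 ] [-37.6 212.6 193.4]
[-11.6  -6.7 157.4]
```

View pics/w1c.png

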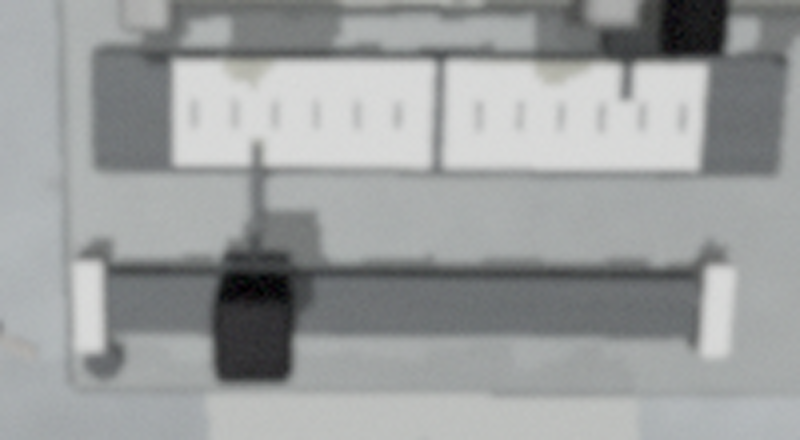

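>>> {"api": "carry_out", "payload": {"commands": [[0.6,[-11,-6,30],[0,0,0]],[0.6,[0,0,50],[0,0,0]],[0.6,[0,0,50],[0,0,0]],[0.6,[0,0,24],[0,0,0]],[0.6,[0,0,20],[0,0,0]],[0.6,[0,0,0],[0,0,0]]]}}

```text
time_s: 4.78
ee_pos: [0.5124, -0.0109, 0.0304]
eef_rot: [-3.139, -0.0, 1.505]
force: [-0.3, 0.2, -0.1]
grip_width: 0.0377
grip_force: 0.0
```

>>> {"api": "carry_out", "payload": {"commands": [[0.85,[0,0,0],[0,0,0]],[0.85,[0,0,0],[0,0,0]],[0.85,[0,0,0],[0,0,0]],[0.85,[0,0,0],[0,0,0]]], "squeeze": 8}}

```text
time_s: 5.28
ee_pos: [0.5136, -0.0109, 0.0323]
eef_rot: [3.14, 0.0, 1.505]
force: [-1.3, -0.5, 6.1]
grip_width: 0.018
grip_force: 8.0
```

```bash
python3 - <<'E'
from h import *
w=cam('wrist'); save(w,'w2.png'); places(['cursor_grip','cursor_index','long_line','bar_pointer'],'wrist',w)
E
```

```text
wrist cursor_grip 0.73 [ 0.5147 -0.0131  0.0437] [323. 294.]
wrist cursor_index 0.56 [0.5135 0.0307 0.0286] [314. 201.]
wrist long_line 0.77 [0.5607 0.0343 0.0198] [405. 186.]
wrist bar_pointer 0.94 [0.6101 0.0315 0.0196] [499. 185.]
wrist bar_pointer 0.32 [ 0.6779 -0.1266 -0.0009] [573. 408.]
```

View pics/w2.png

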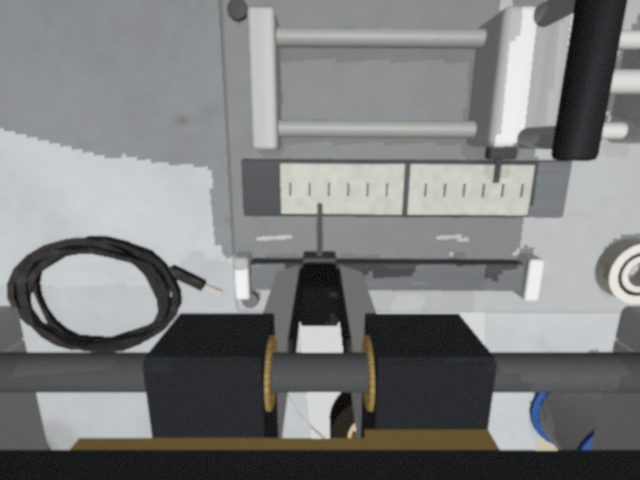

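The fin is held (opening 18 mm). The index is at (320,205) and the long line at (406,188), about 44.5 mm to go.

>>> {"api": "carry_out", "payload": {"commands": [[0.85,[0,8,0],[0,0,0]],[0.85,[0,12,0],[0,0,0]],[0.85,[0,12,0],[0,0,0]],[0.85,[0,8,0],[0,0,0]],[0.85,[0,2,0],[0,0,0]],[0.85,[0,0,0],[0,0,0]],[0.85,[0,0,0],[0,0,0]]]}}

```text
time_s: 6.4
ee_pos: [0.5558, -0.0139, 0.0323]
eef_rot: [3.14, 0.0, 1.505]
force: [1.1, -2.1, 6.4]
grip_width: 0.0178
grip_force: 8.0
```

```bash
python3 - <<'E'
from h import *
w=cam('wrist'); save(w,'w3.png'); print(ctrl.get_obs()['ee_pos'])
cv2.imwrite('pics/w3c.png',cv2.resize(w['img'][150:290,230:430],(800,560),interpolation=cv2.INTER_CUBIC))
E
```

```text
[ 0.55583274 -0.01391544  0.03226106]
```

View pics/w3c.png

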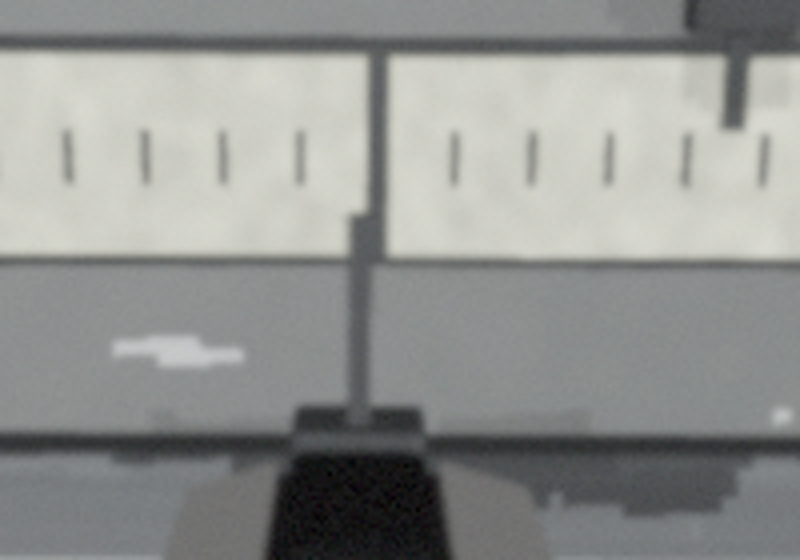

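The index is at crop x=360 and the line at 376, so about 2.1 mm short (7.73 px/mm).

>>> {"api": "carry_out", "payload": {"commands": [[0.85,[0,2.1,0],[0,0,0]],[0.85,[0,0,0],[0,0,0]],[0.85,[0,0,0],[0,0,0]],[0.85,[0,0,0],[0,0,0]]]}}

```text
time_s: 6.95
ee_pos: [0.5577, -0.0141, 0.0323]
eef_rot: [3.14, 0.0, 1.505]
force: [-1.1, -1.7, 7.4]
grip_width: 0.0181
grip_force: 8.0
```

```bash
cat >> h.py <<'E'
def dark(img,r0,r1,c0,c1,thr=None):
    "sub-pixel centre columns of dark runs, mean of the rows"
    a=img[r0:r1,c0:c1].astype(float).mean((0,2)); t=(a.max()+a.min())/2; m=a<t; n,l=cv2.connectedComponents(m.astype(np.uint8)[None])
    l=l[0]; return [(round(c0+np.average(np.where(l==i)[0],weights=a.max()-a[l==i]),2),int((l==i).sum())) for i in range(1,n)]
E
python3 - <<'E'
from h import *
w=cam('wrist')['img']; cv2.imwrite('pics/w4.png',w); print(ctrl.get_obs()['ee_pos'])
o=cv2.imread('pics/w3.png')
for g in (o,w): print('line',dark(g,164,180,308,336),'blade',dark(g,218,245,308,332),'both',dark(g,206,213,308,336),'ptr',dark(g,170,180,405,420))
E
```

```text
[ 0.55767387 -0.0140455   0.03226194]
line [(np.float64(324.02), 5)] blade [(np.float64(319.42), 6)] both [(np.float64(321.48), 10)] ptr [(np.float64(413.38), 6)]
line [(np.float64(320.49), 6)] blade [(np.float64(319.1), 5)] both [(np.float64(319.6), 6)] ptr [(np.float64(409.59), 6)]
```

>>> {"api": "carry_out", "payload": {"commands": [[0.85,[0,0.4,0],[0,0,0]],[0.85,[0,0,0],[0,0,0]],[0.85,[0,0,0],[0,0,0]],[0.6,[0,0,0],[0,0,0]],[0.6,[0,0,0],[0,0,0]],[0.6,[0,0,0],[0,0,0]],[0.6,[0,0,-30],[0,0,0]],[0.6,[0,0,-50],[0,0,0]],[0.6,[0,0,0],[0,0,0]]]}}

```text
time_s: 8.12
ee_pos: [0.5592, -0.0139, 0.1149]
eef_rot: [3.135, 0.0, 1.505]
force: [0.4, -0.2, -0.3]
grip_width: 0.0377
grip_force: 0.0
```

```bash
python3 - <<'E'
from h import *
w=cam('wrist'); save(w,'w5.png'); print(ctrl.get_obs()['ee_pos'])
places(['cursor_index','long_line','bar_grip','bar_pointer'],'wrist',w)
cv2.imwrite('pics/w5c.png',cv2.resize(w['img'][100:280,250:490],(800,600),interpolation=cv2.INTER_CUBIC))
E
```

```text
[ 0.55819457 -0.01384211  0.1126768 ]
wrist cursor_index 0.77 [0.5592 0.0227 0.0248] [316. 189.]
wrist long_line 0.74 [0.5599 0.0317 0.0197] [316. 176.]
wrist bar_grip 0.86 [0.6115 0.079  0.0786] [403.  93.]
wrist bar_pointer 0.97 [0.6066 0.0316 0.0237] [380. 172.]
```

View pics/w5c.png

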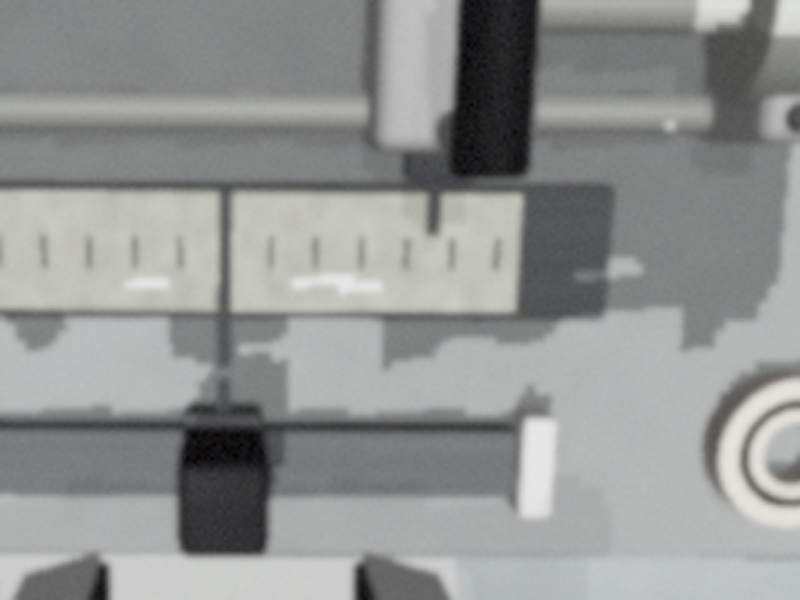

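The index sits on the long line (crop x 224 against 225). The bar's pointer is at 434, about 45.5 mm beyond. Next the bar.

>>> {"api": "carry_out", "payload": {"commands": [[0.6,[20,10,-10],[0,0,0]],[0.6,[38,18,0],[0,0,0]],[0.6,[38,18.6,0],[0,0,0]],[0.6,[0,0,0],[0,0,0]],[0.6,[0,0,34],[0,0,0]],[0.6,[0,0,30],[0,0,0]],[0.6,[0,0,0],[0,0,0]]]}}

```text
time_s: 9.25
ee_pos: [0.6087, 0.0781, 0.0549]
eef_rot: [-3.136, 0.001, 1.504]
force: [0.7, 0.1, 0.1]
grip_width: 0.0379
grip_force: 0.0
```

>>> {"api": "carry_out", "payload": {"commands": [[0.9,[0,0,0],[0,0,0]],[0.9,[0,0,0],[0,0,0]],[0.9,[0,0,0],[0,0,0]],[0.9,[0,0,0],[0,0,0]],[0.9,[0,0,0],[0,0,0]]], "squeeze": 40}}

```text
time_s: 9.88
ee_pos: [0.6104, 0.0789, 0.0585]
eef_rot: [3.141, -0.0, 1.505]
force: [-3.3, -1.1, 5.3]
grip_width: 0.013
grip_force: 40.0
```

>>> {"api": "carry_out", "payload": {"commands": [[0.9,[0,-4,0],[0,0,0]],[0.9,[0,-8,0],[0,0,0]],[0.9,[0,-10,0],[0,0,0]],[0.9,[0,-10,0],[0,0,0]],[0.9,[0,-8,0],[0,0,0]],[0.9,[0,-3,0],[0,0,0]],[0.9,[0,0,0],[0,0,0]],[0.9,[0,0,0],[0,0,0]],[0.9,[0,0,0],[0,0,0]]]}}

```text
time_s: 11.0
ee_pos: [0.5689, 0.0818, 0.0585]
eef_rot: [3.137, -0.001, 1.505]
force: [7.9, -0.7, 1.0]
grip_width: 0.013
grip_force: 40.0
```

```bash
python3 - <<'E'
from h import *
for n in ['wrist','top','side']:
    w=cam(n); save(w,n+'6.png'); places(['cursor_index','long_line','bar_grip','bar_pointer'],n,w)
t=cv2.imread('pics/top6.png')[220:320,260:360];W=cv2.imread('pics/wrist6.png');s=cv2.imread('pics/side6.png')[230:310,220:340]
cv2.imwrite('pics/m6.png',np.hstack([cv2.resize(t,(400,400),interpolation=2),np.vstack([cv2.resize(W,(400,300)),cv2.resize(s,(400,267))])[:400] if 0 else cv2.resize(W,(400,400))]))
E
```

```text
wrist bar_grip 0.89 [0.5661 0.0831 0.0838] [314. 300.]
top cursor_index 0.77 [0.5592 0.0261 0.0211] [301. 275.]
top long_line 0.59 [0.5574 0.0325 0.0204] [297. 276.]
top bar_grip 0.71 [ 0.6788 -0.1248  0.0069] [390. 209.]
side cursor_index 0.53 [0.561  0.0272 0.0218] [278. 269.]
side long_line 0.77 [0.5648 0.0295 0.0202] [279. 269.]
side long_line 0.37 [0.5682 0.0795 0.0735] [271. 232.]
side bar_grip 0.56 [0.5684 0.082  0.0737] [271. 232.]
side bar_pointer 0.81 [0.5668 0.0374 0.0224] [279. 265.]
side bar_pointer 0.36 [0.5602 0.0317 0.0206] [277. 268.]
```

View pics/m6.png

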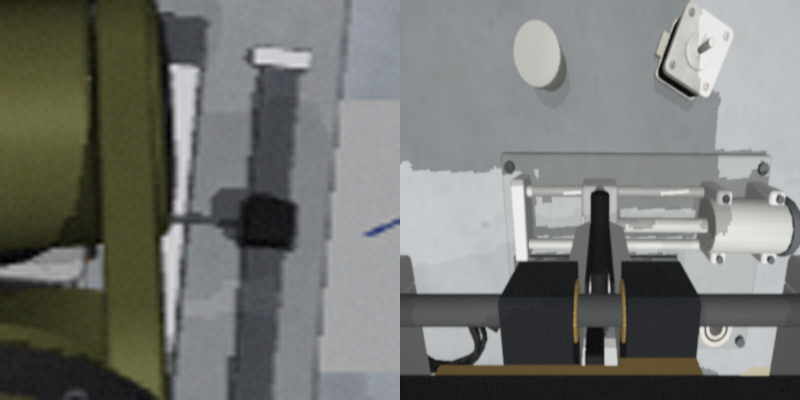

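>>> {"api": "carry_out", "payload": {"commands": [[0.9,[0,-2.2,0],[0,0,0]],[0.9,[0,-2,0],[0,0,0]],[0.9,[0,0,0],[0,0,0]],[0.9,[0,0,0],[0,0,0]],[0.9,[0,0,0],[0,0,0]],[0.9,[0,0,0],[0,0,0]]]}}

```text
time_s: 12.5
ee_pos: [0.5648, 0.0821, 0.0585]
eef_rot: [3.137, -0.001, 1.505]
force: [8.9, 0.4, 0.2]
grip_width: 0.0131
grip_force: 40.0
```

```bash
python3 - <<'E'
from h import *
w=cam('wrist');s=cam('side'); save(w,'w7.png');save(s,'s7.png')
o=ctrl.get_obs(); print(o['ee_pos'],o['joint_vel'].round(4),o['force'])
places(['cursor_index','long_line','bar_grip','bar_pointer'],'side',s)
for p in ([.561,.0325,.021],): print(px(s,p))
a=cv2.resize(s['img'][245:295,225:325],(800,400),interpolation=cv2.INTER_CUBIC)
cv2.imwrite('pics/m7.png',a)
E
```

```text
[0.56478798 0.08211758 0.05851115] [ 0.0004  0.0018 -0.0023 -0.0012 -0.0016  0.0002] [9.30077039 1.00788857 0.23709072]
side cursor_index 0.7 [0.5634 0.0273 0.0197] [279. 270.]
side cursor_index 0.58 [0.6546 0.1885 0.0009] [291. 228.]
side long_line 0.65 [0.5618 0.0281 0.0185] [278. 270.]
side bar_grip 0.86 [0.5624 0.0817 0.0751] [268. 232.]
side bar_pointer 0.86 [0.5625 0.0383 0.0227] [277. 265.]
[276.97715479 267.93117032]
```

View pics/m7.png

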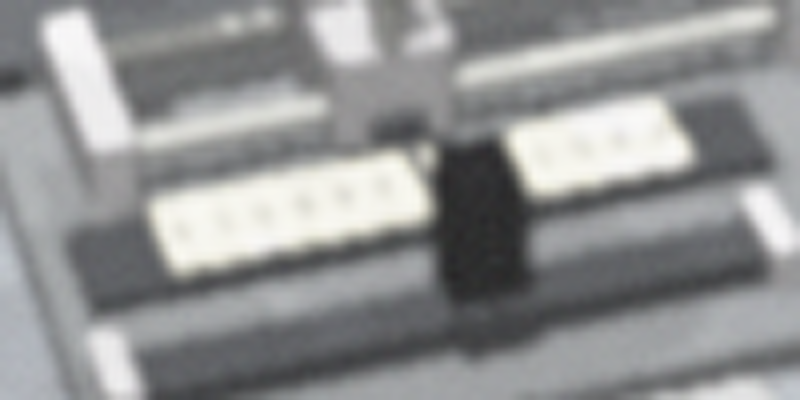

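```bash
python3 - <<'E'
from h import *
for f in('wrist6','w7'):
  g=cv2.imread(f'pics/{f}.png')
  for r in (230,238,246,254): print(f,r,dark(g,r,r+6,306,334))
w=cam('wrist'); g=w['img']; cv2.imwrite('pics/w8c.png',cv2.resize(g[200:330,240:400],(800,600),interpolation=2))
E
```

```text
wrist6 230 [(np.float64(319.48), 24)]
wrist6 238 [(np.float64(319.11), 26)]
wrist6 246 [(np.float64(311.09), 10), (np.float64(318.0), 1), (np.float64(327.25), 11)]
wrist6 254 [(np.float64(319.04), 26)]
w7 230 [(np.float64(319.47), 24)]
w7 238 [(np.float64(310.97), 10), (np.float64(318.48), 2), (np.float64(327.33), 11)]
w7 246 [(np.float64(312.4), 13), (np.float64(327.47), 11)]
w7 254 [(np.float64(318.99), 26)]
```

View pics/w8c.png

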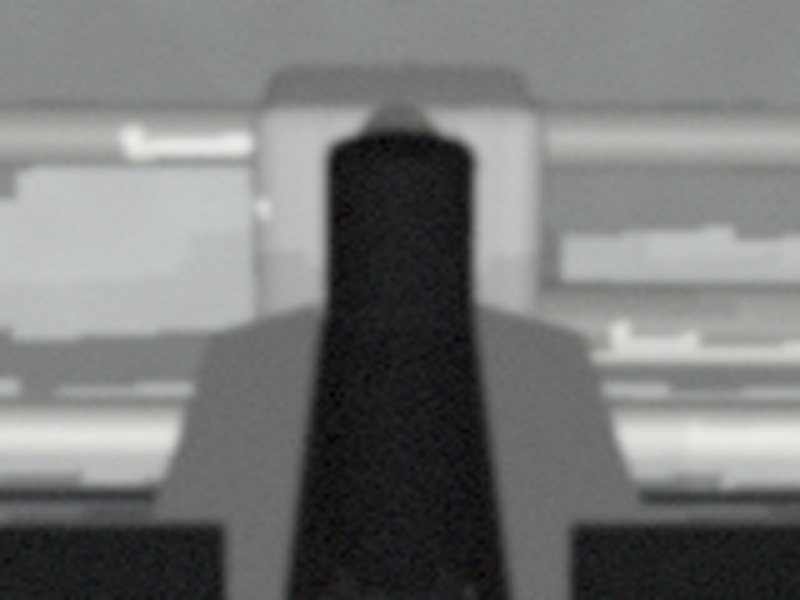

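The bar sits centred between the fingers (crop x 400, full-image column about 319.5), as the fin did. Travel of 45.7 mm matches the measured pointer-to-line distance, and the arm is steady, so I'm handing in.

```bash
python3 -c "
from station import ctrl
print(ctrl.hand_in())"
```

```text
the job is handed in; nothing more can be done
None
```

I handed the job in with the cursor set on the long line and the bar held at 45.7 mm, against a target of about 45.7–46 mm; the arm hid the strip from the wrist and top cameras and the side view was too coarse to confirm it, so that match rests on arm position and earlier pictures.

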